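Press home a row of hob clips with a spring-loaded block

ROBOT

A 6-joint arm with a two-finger parallel gripper is mounted at the origin on the work surface. World frame = base frame: x ahead of the robot, y to its left, z up, the work surface at z = 0. Lengths are in m, angles in rad, forces in N, time in s.
With the tool pointing down it reaches from about 0.375 to 0.9 m from the base axis. Payload 3.1 kg.
Tool frame: the origin (TCP) lies at the very end of the fingers, on their centre line; the grasp point (between the pads) lies 19 mm behind it; z points along the fingers, y is the line along which they close (so a half turn about z gives the same grasp; the last joint's range is limited). The gripper opens to 85 mm and grips with 20 to 120 N. Pads are 22 mm wide; open, the fingers measure 114 mm over their backs; the gripper's body (76 mm by 85 mm) begins 54 mm behind the grasp point. The pads swing forward as they close: fully open they stand 13 mm farther back than shut.
Start: joints at [1.111, 0.527, 1.433, -0, 1.181, -0.178], TCP at [0.173, 0.601, 0.231] pointing down, gripper open.
Joint ranges: [-3.08, 3.08], [-0.75, 2.2], [0.22, 2.44], [-1.43, 4.57], [0, 2.65], [-2.85, 2.85]. Speed limits (rad/s): [2.79, 2.79, 3.14, 3.14, 3.14, 3.14].

INTERFACE

Orientations are given as a unit quaternion [x, y, z, w].
In Python, from station import manip, vision gives the robot as it stands.
- The arm moves only by the tool drive_tool, never from a script. Its argument "deltas" is a list that holds one entry, the list of rows, each a list of 4 numbers: the shift along the tool's x, y, z in mm, then the turn about the tool's z in rad. A call has 1 to 5 rows; each row is the pose to reach, as a shift and turn from the pose commanded when the call began, along the tool's axes at that moment; what a row does not reach only later rows make up. A row lasts 1/12 s, in which the tool goes at most 41.7 mm and 7.16 degrees, less where a joint would pass 70% of its speed; a pose out of reach is approached as far as the arm can. A call with a gripper value outside its range is refused whole. "jaw" is the finger opening in mm, from 0 to 85.4, set as the call begins (left out, the last holds). The fingers move at their own pace and stop on an object; "force" is the grip in N (left out, the last holds). Time passes only in rows, so rows that repeat a pose let the fingers close. It gives the time, the measured TCP pose, the force, the opening and the grip force at its end, in the units of the state.
- manip.sense(): the state, without advancing time (a new reading comes with each control period).
- vision.snapshot(name): name is "scene" or "top" or "wrist"; returns the picture (480x640x3 uint8, red, green, blue); there is no depth.
- vision.camera_model(name): a dict with "camera_matrix" (3x3 intrinsics, pixels), "D" ([k1, k2, p1, p2, k3] as OpenCV has them; the pictures are not rectified), "rvec" (rotation vector, rad) and "tvec" (3), from world to camera coordinates, as OpenCV has them. Camera axes: x right, y down, z forward; pixel columns grow to the right and rows downward; lengths in m; the calibration is good to about 2 mm. A picture is of the moment at which its call begins: read the wrist's pose just before it. camera_model takes no time and is no camera call; for the wrist camera it gives the pose at the moment of the call.
- manip.sign_off(): hands the job in; it is judged then, once.
The state is a dict: "t": time; "q": joint angles; "qd": joint speeds; "tau": joint torques, N m; "tcp_pos": TCP position; "tool_rot": TCP orientation; "force": force on the tool from outside, world axes, zero at the start; "ft_torque": the same for the moment, N m; "finger_gap": opening from 0.0 (shut) to 1.0 (fully open); "gripper_force": force on a finger pad.
Only numpy, scipy, OpenCV 4.12 (cv2) and the standard library are available. Lean on these libraries where they do the work, as an engineer would, in place of code of your own. Each camera call takes 0.05 s, during which the arm holds its last target. There are 200 camera calls.

TASK

Take the spring-loaded pressing block by its handle and press the five dark steel clips standing proud along the hob's aluminium seam flush in one unbroken pass from either end of the row to the other: keep its spring about half squeezed all the way, never easing off part-way and never bottoming it, and keep the fingers off the clips and the hob. Then stand the block upright back on its rubber mat and let go, leaving the bin, wrench and screwdriver undisturbed.

Things in the scene. Friction and masses are not known exactly. Their poses are not given: they have to be found in the camera images.
- hob: Upside-down hob, fixed to the bench: plywood 260 (x) x 360 (y) mm under black glass (top 18 mm above the bench); origin: centre of its underside, z up. An aluminium seam strip 44 wide, 340 long, top 26 mm above the bench, runs along hob y at hob x = -80 mm (robot's side). Two heaters with brackets, at hob x +50, y +-85, rise to 52 mm above the bench.
- seam_mid (a point): Middle of the seam strip, on its top face (hob x -80, y 0, z 26 mm), above the third clip. Its axes are the hob's: the row of clips runs along y.
- clip1 (a joint): Clip 1 of 5: dark spring steel, 14 (hob x) x 24 (hob y) mm, centred on the seam at -60 mm along hob y from seam_mid. Value = how far it is pushed down, in m: near 0 its top stands 5 mm proud of the strip, 0.005 is flush, over 0.0035 counts as home. It gives way to about 3.5 N and stays where it is left.
- clip2 (a joint): Clip 2 of 5: dark spring steel, 14 (hob x) x 24 (hob y) mm, centred on the seam at -30 mm along hob y from seam_mid. Value = how far it is pushed down, in m: near 0 its top stands 5 mm proud of the strip, 0.005 is flush, over 0.0035 counts as home. It gives way to about 3.5 N and stays where it is left.
- clip3 (a joint): Clip 3 of 5: dark spring steel, 14 (hob x) x 24 (hob y) mm, centred on the seam at +0 mm along hob y from seam_mid. Value = how far it is pushed down, in m: near 0 its top stands 5 mm proud of the strip, 0.005 is flush, over 0.0035 counts as home. It gives way to about 3.5 N and stays where it is left.
- clip4 (a joint): Clip 4 of 5: dark spring steel, 14 (hob x) x 24 (hob y) mm, centred on the seam at +30 mm along hob y from seam_mid. Value = how far it is pushed down, in m: near 0 its top stands 5 mm proud of the strip, 0.005 is flush, over 0.0035 counts as home. It gives way to about 3.5 N and stays where it is left.
- clip5 (a joint): Clip 5 of 5: dark spring steel, 14 (hob x) x 24 (hob y) mm, centred on the seam at +60 mm along hob y from seam_mid. Value = how far it is pushed down, in m: near 0 its top stands 5 mm proud of the strip, 0.005 is flush, over 0.0035 counts as home. It gives way to about 3.5 N and stays where it is left.
- block: Pressing block, loose, 0.3 kg: white base 76 (its x, sweeping direction) x 40 (y) x 20 mm high; origin: centre of its sole, z up. The sole is flat over 52 mm; both x ends ramp up 7 mm at 30 degrees, to ride onto proud clips when swept along its x, either way round. It bears on the strip on both sides of the clips.
- grip (a point): Middle of the block's wooden handle, 46 (block x) x 28 (block y, grasp across this) x 36 mm high, upright, centred over the base; with the spring relaxed this point is 56 mm above the sole and the handle's underside is 18 mm above the base. Axes are the block's.
- handle (a joint): How far the handle is squeezed down towards the base against its spring, in m: 0 relaxed, 0.016 bottomed. 1 N per mm, so half squeezed (0.008) presses with about 8 N. Under 0.003 while only some of the clips are home counts as easing off; over 0.0145 at any time counts as bottomed.
- mat: Black rubber mat 130 x 130 x 4 mm, fixed, to the left or right of the hob; origin at the centre of its underside. The block starts standing on it.
- bin: Blue open plastic bin 130 x 100 x 60 mm, on the other side of the hob from the mat; origin at the centre of its underside. Leave it alone.
- wrench: Steel wrench 130 mm long lying on the black glass between the seam and the heaters, along the hob's y. Leave it alone.
- screwdriver: Screwdriver lying on the bench to the left of the hob. Leave it alone.
Not all that is in view belongs to the job. What is meant by the block is not pink or red, and is the smaller of those in its own colour.

How it is judged:
On the way, in this order (a step that is already met when the one before it is completed fails the run):
1. the clip at one end of the row is home while the one at the other end still stands proud, the block pressing there with its spring squeezed (((value of joint clip1 above 0.0035 m and not (value of joint clip5 above 0.0035 m)) or (value of joint clip5 above 0.0035 m and not (value of joint clip1 above 0.0035 m))) and value of joint handle above 0.003 m and contact force between block and hob above 1 N), for 0.1 s.
2. all five clips are home, with the block still pressing on the seam (value of joint each of clip1, clip2, clip3, clip4, clip5 above 0.0035 m and value of joint handle above 0.003 m and contact force between block and hob above 1 N), for 0.1 s.
At the end, for the whole second after the job is handed in: All five clips are down by more than 3.5 mm (less than 1.5 mm proud), and the block stands upright (within 0.1 rad), at rest and released, with its centre over the rubber mat and its sole on it (value of joint each of clip1, clip2, clip3, clip4, clip5 above 0.0035 m and x of block in the frame of mat between -0.065 and 0.065 m and y of block in the frame of mat between -0.065 and 0.065 m and z of block in the frame of mat below 0.008 m and angle between block's own z axis and vertical below 0.1 rad and linear speed of block below 0.02 m/s); the robot touches nothing.
It fails at once if pressure let up (spring squeezed less than 3 mm) while some clips but not all are home (value of joint any of clip1, clip2, clip3, clip4, clip5 above 0.0035 m and not (value of joint each of clip1, clip2, clip3, clip4, clip5 above 0.0035 m) and value of joint handle below 0.003 m).
It fails at once if the pass is begun mid-row (clip 3 is home before the clip at either end) (value of joint clip3 above 0.0035 m and not (value of joint clip1 above 0.0035 m) and not (value of joint clip5 above 0.0035 m)).
It fails at once if the block's spring is bottomed (squeezed more than 14.5 mm) (value of joint handle above 0.0145 m).
It fails at once if the fingers touch a clip or the hob with more than 1 N (contact force between the fingers and hob above 1 N).
It fails at once if the bin, wrench or screwdriver is moved more than 25 mm (distance of any of bin, wrench, screwdriver from where it was at the start of the episode above 0.025 m).
It also fails if it takes over 72 s, if anything falls off the work surface, if the arm or the gripper's body presses on something with over 40 N, if the wrist force passes 120 N, or if a joint passes its speed limit or range.

## Working session

There is one attempt and no reset: what is moved stays moved. The work goes in short steps, Python scripts to look and compute and a tool call to move; the robot and the scene stay as the last step left them, time stands still between calls to the robot, and variables do not carry over. Pictures are saved under pics/ and viewed, at most 10 in all, crops included, and the job is handed in when it is done.

Besides the shell and the picture viewer there is one more tool, called as name(argument=value, ...), one argument or row to a line, values as JSON. drive_tool: Moves the arm, as the interface text tells. Its arguments: {"type":"object","properties":{"deltas":{"type":"array"},"jaw":{"type":"number"},"force":{"type":"number"}},"required":["deltas"]}

```bash
mkdir -p pics; cat > h.py <<'E'
import numpy as np, cv2
from station import manip, vision
def ray(cm,px):
    K=np.array(cm["camera_matrix"],float);D=np.array(cm["D"],float)
    R=cv2.Rodrigues(np.array(cm["rvec"],float))[0];t=np.array(cm["tvec"],float).ravel()
    u=cv2.undistortPoints(np.array(px,float).reshape(-1,1,2),K,D).reshape(-1,2)
    d=np.c_[u,np.ones(len(u))]@R
    return -R.T@t,d/np.linalg.norm(d,axis=1)[:,None]
def plane(cm,px,z):
    o,d=ray(cm,px); return o+d*((z-o[2])/d[:,2])[:,None]
def tri(cm1,p1,cm2,p2):
    o1,d1=ray(cm1,[p1]);o2,d2=ray(cm2,[p2])
    A=np.c_[d1[0],-d2[0]];s=np.linalg.lstsq(A,o2-o1,rcond=None)[0]
    a=o1+s[0]*d1[0];b=o2+s[1]*d2[0];return (a+b)/2,np.linalg.norm(a-b)
def proj(cm,P):
    return cv2.projectPoints(np.array(P,float).reshape(-1,1,3),*[np.array(cm[k],float) for k in("rvec","tvec","camera_matrix","D")])[0].reshape(-1,2)
def save(n,im): cv2.imwrite("pics/"+n,im[:,:,::-1])
E
python3 - <<'E'
from h import *
s=manip.sense();print({k:np.round(s[k],3) for k in s})
for n in("top","scene"):
    im=vision.snapshot(n);save(n+"0.png",im);cm=vision.camera_model(n);o,d=ray(cm,[[320,240]]);print(n,o,d)
E
```

```text
{'t': np.float64(0.0), 'q': array([ 1.111,  0.528,  1.434,  0.   ,  1.181, -0.178]), 'qd': array([-0.001, -0.001, -0.002, -0.   ,  0.   , -0.001]), 'tau': array([ 2.0000e-03, -4.4234e+01, -1.7803e+01, -0.0000e+00,  8.0000e-03,
        0.0000e+00]), 'tcp_pos': array([0.173, 0.6  , 0.23 ]), 'tool_rot': array([ 0.14 ,  0.99 , -0.001, -0.   ]), 'force': array([0.004, 0.   , 0.54 ]), 'ft_torque': array([-0.036,  0.014, -0.011]), 'gripper_force': np.float64(0.0), 'finger_gap': np.float64(1.001)}
top [0.28877407 0.07629213 1.32328728] [[ 0.14917699  0.02371681 -0.98852604]]
scene [ 1.06097403 -0.65460471  0.77219723] [[-0.50327518  0.61656469 -0.6054437 ]]
```

View pics/top0.png

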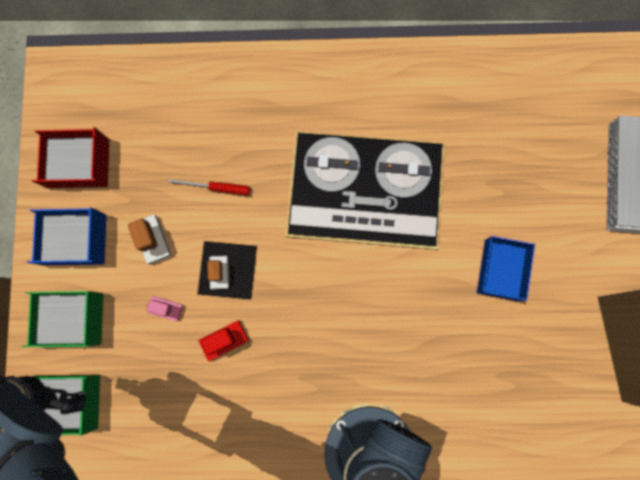

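View pics/scene0.png

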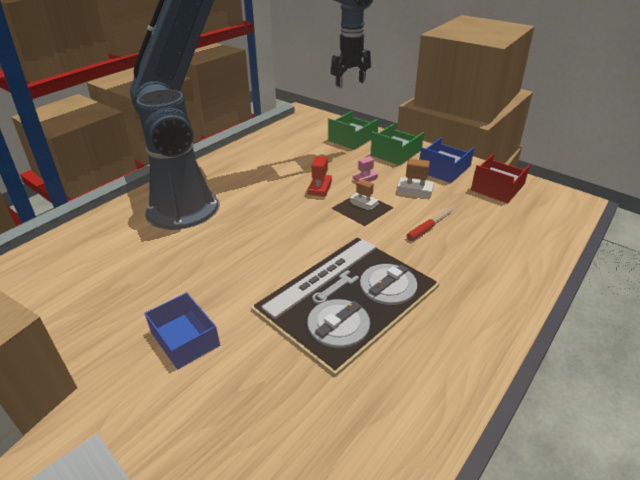

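Top view: white/brown blocks at (218,271), on the mat, and (150,238), larger and off the mat; pink at (165,308) and red at (224,341) are excluded. The smaller white/brown one, on the mat at (218,271), fits the description. I'll measure it and check an enlarged crop.

```bash
python3 - <<'E'
from h import *
im=cv2.imread("pics/top0.png");cm=vision.camera_model("top")
save("crop1.png",cv2.resize(im[190:320,110:270],None,fx=4.5,fy=4.5,interpolation=cv2.INTER_CUBIC)[:,:,::-1])
hsv=cv2.cvtColor(im,cv2.COLOR_BGR2HSV)
def blobs(m,roi,z,name,amin=20):
    M=np.zeros_like(m);x0,y0,x1,y1=roi;M[y0:y1,x0:x1]=m[y0:y1,x0:x1]
    for c in cv2.findContours(M,cv2.RETR_EXTERNAL,cv2.CHAIN_APPROX_NONE)[0]:
        if cv2.contourArea(c)<amin: continue
        r=cv2.minAreaRect(c);b=plane(cm,cv2.boxPoints(r),z)
        e=b[1]-b[0],b[2]-b[1]; L=e[0] if np.linalg.norm(e[0])>np.linalg.norm(e[1]) else e[1]
        print(name,np.round(r[0],1),"ctr",np.round(b.mean(0),4),"dims",[round(np.linalg.norm(v),4) for v in e],"ang",round(np.degrees(np.arctan2(L[1],L[0])),1))
white=cv2.inRange(hsv,(0,0,170),(180,50,255));dark=cv2.inRange(hsv,(0,0,0),(180,255,75))
brown=cv2.inRange(hsv,(0,100,60),(18,255,190))
blobs(white,(280,195,450,250),.026,"strip",200)
blobs(dark,(325,210,400,230),.031,"clip",15)
blobs(dark,(190,235,265,305),.004,"mat",300)
blobs(white,(195,240,260,300),.024,"base")
blobs(brown,(195,240,260,300),.098,"handle")
blobs(white,(120,205,185,275),.03,"bigbase")
blobs(cv2.inRange(hsv,(100,120,50),(130,255,255)),(460,220,550,320),.06,"bin",300)
E
```

```text
strip [363.1 220.4] ctr [0.5295 0.0066 0.026 ] dims [np.float64(0.0431), np.float64(0.3396)] ang -95.9
clip [383. 211.] ctr [ 0.5499 -0.0407  0.031 ] dims [np.float64(0.0746), np.float64(0.0048)] ang -91.0
mat [227.  269.6] ctr [0.4209 0.3293 0.004 ] dims [np.float64(0.1245), np.float64(0.1264)] ang -96.6
base [218.5 284.5] ctr [0.384  0.3449 0.024 ] dims [np.float64(0.0351), np.float64(0.0116)] ang -90.8
base [218.  259.5] ctr [0.4426 0.3468 0.024 ] dims [np.float64(0.0377), np.float64(0.0118)] ang -90.9
handle [227.6 270.1] ctr [0.4106 0.31   0.098 ] dims [np.float64(0.1252), np.float64(0.1315)] ang -96.1
bigbase [155.2 253.8] ctr [0.4577 0.4933 0.03  ] dims [np.float64(0.0531), np.float64(0.0265)] ang -72.2
bigbase [151.7 220.9] ctr [0.536 0.504 0.03 ] dims [np.float64(0.022), np.float64(0.0273)] ang -152.6
bin [505.8 268.4] ctr [ 0.4089 -0.3087  0.06  ] dims [np.float64(0.1316), np.float64(0.1082)] ang -11.6
```

View pics/crop1.png

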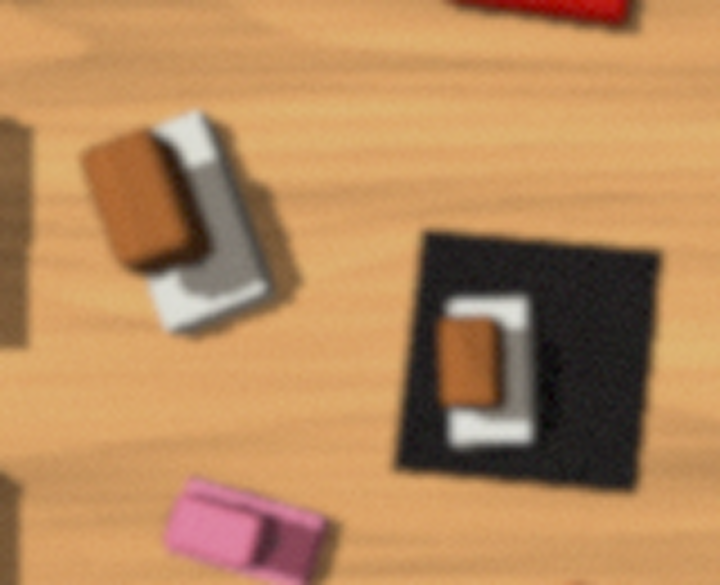

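The crop confirms the target: the small white/wood block on the mat, at crop (487,370). The lookalike at crop (170,220) is clearly bigger. I'll move the wrist camera over the block.

drive_tool(
  deltas=[
    [[-40,-30,0,-0.1],[-80,-60,0,-0.2],[-120,-90,0,-0.316],[-160,-120,0,-0.316],[-200,-150,0,-0.316]],
  ],
)

```text
t: 0.52
tcp_pos: [0.2985, 0.4332, 0.2309]
tool_rot: [-0.018, 1.0, -0.0, -0.0]
force: [1.4, 0.4, -0.7]
finger_gap: 0.999
gripper_force: 0.0
```

```bash
python3 - <<'E'
from h import *
s=manip.sense();print(np.round(s["t"],3),np.round(s["q"],3),np.round(s["tcp_pos"],4),np.round(s["tool_rot"],4))
cm=vision.camera_model("wrist");print(ray(cm,[[320,240]]),proj(cm,[[.413,.346,.024],[.413,.346,.078],s["tcp_pos"]]))
im=vision.snapshot("wrist");save("w1.png",im)
E
```

```text
0.517 [ 0.755  0.396  1.679 -0.     1.067 -0.852] [0.2985 0.4332 0.2309] [-1.820e-02  9.998e-01 -3.000e-04 -3.000e-04]
(array([0.23144179, 0.43151625, 0.37380746]), array([[ 0.26013745,  0.00609243, -0.96555237]])) [[234.38436758 316.59956157]
 [221.20019464 343.50157488]
 [319.52907542 304.69053079]]
```

View pics/w1.png

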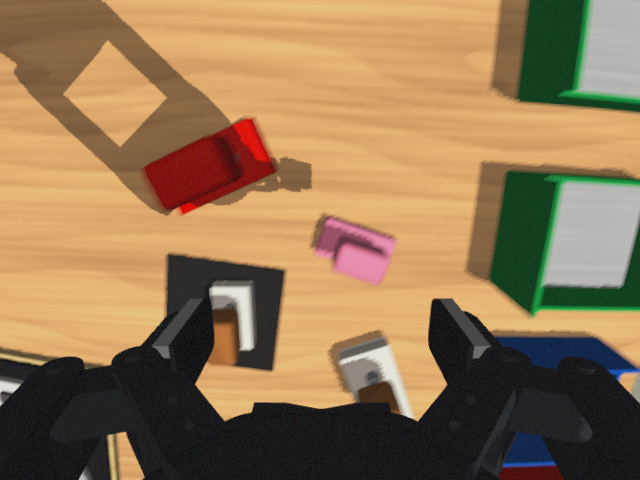

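Wrist view shows the mat and the small block at about (225,330), partly hidden by the finger. I'll centre over it for two clear views.

drive_tool(
  deltas=[
    [[-30,-40,0,0],[-60,-75,0,0],[-70,-85,0,0],[-70,-85,0,0],[-70,-85,0,0]],
  ],
)

```text
t: 0.98
tcp_pos: [0.3718, 0.3517, 0.2311]
tool_rot: [-0.016, 1.0, 0.0, -0.0]
force: [-0.7, 0.5, 0.5]
finger_gap: 1.0
gripper_force: 0.0
```

```bash
cat > wb.py <<'E'
import sys,json;from h import *
n=sys.argv[1]
s=manip.sense();cm=vision.camera_model("wrist");im=vision.snapshot("wrist");save(n+".png",im)
json.dump({k:np.array(cm[k]).tolist() for k in("camera_matrix","D","rvec","tvec")},open(n+".json","w"))
print(round(float(s["t"]),2),np.round(s["tcp_pos"],4),np.round(s["tool_rot"],4),np.round(s["force"],2))
E
python3 wb.py w2
```

```text
0.98 [0.3718 0.3517 0.2311] [-1.590e-02  9.999e-01  0.000e+00 -4.000e-04] [-0.71  0.47  0.45]
```

drive_tool(
  deltas=[
    [[-35,-20,0,0],[-60,-40,0,0],[-60,-40,0,0],[-60,-40,0,0],[-60,-40,0,0]],
  ],
)

```text
t: 1.45
tcp_pos: [0.4309, 0.3155, 0.2309]
tool_rot: [-0.018, 1.0, -0.0, -0.001]
force: [0.2, 0.1, -0.5]
finger_gap: 0.999
gripper_force: 0.0
```

```bash
python3 wb.py w3; python3 -c "
import cv2,numpy as np
a=[cv2.imread(f'pics/{n}.png') for n in('w2','w3')];cv2.imwrite('pics/w23.png',cv2.resize(np.hstack([i[80:400,60:460] for i in a]),(800,320)))"
```

```text
1.45 [0.4309 0.3155 0.2309] [-1.820e-02  9.998e-01 -1.000e-04 -1.000e-03] [ 0.22  0.1  -0.53]
```

View pics/w23.png

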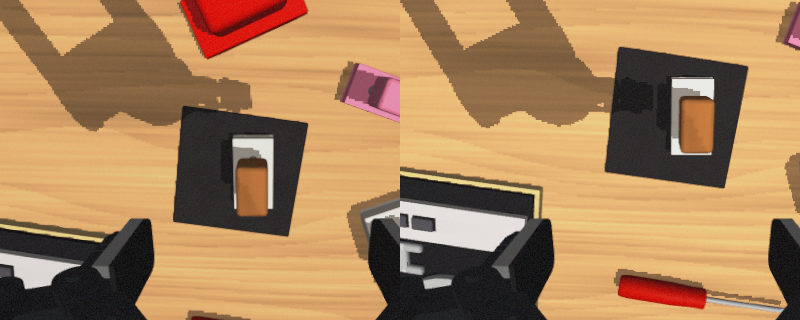

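Left (w2): handle top at full-frame pixels of about (312,270). Right (w3): handle at (357,205), base corners all visible. I'll triangulate these.

```bash
cat > m.py <<'E'
from h import *; import json
C={n:json.load(open(n+".json")) for n in("w2","w3")}
R={}
for n,roi in(("w2",(270,200,350,310)),("w3",(310,140,400,250))):
    im=cv2.imread(f"pics/{n}.png");hsv=cv2.cvtColor(im,cv2.COLOR_BGR2HSV);x0,y0,x1,y1=roi
    h=cv2.inRange(hsv,(8,130,140),(18,255,255));w=cv2.inRange(hsv,(0,0,200),(180,35,255))
    for k,m in(("h",h),("w",w)):
        M=np.zeros_like(m);M[y0:y1,x0:x1]=m[y0:y1,x0:x1];M=cv2.morphologyEx(M,cv2.MORPH_OPEN,np.ones((3,3)))
        cs=cv2.findContours(M,cv2.RETR_EXTERNAL,cv2.CHAIN_APPROX_NONE)[0]
        cs=[c for c in cs if cv2.contourArea(c)>30]
        c=np.vstack(cs);b=cv2.boxPoints(cv2.minAreaRect(c))
        i=np.argsort(b[:,1]);t=b[i[:2]];u=b[i[2:]]
        R[n,k]=np.array([*t[np.argsort(t[:,0])],*u[np.argsort(u[:,0])]])
        print(n,k,np.round(R[n,k],1).tolist())
for k in "hw":
    P=[tri(C["w2"],a,C["w3"],b) for a,b in zip(R["w2",k],R["w3",k])]
    for p,e in P: print(k,np.round(p,4),round(e,4))
for n in("w2","w3"):
    for k,z in(("h",.078),("w",.024)):
        p=plane(C[n],R[n,k],z);L=p[0]-p[2]+p[1]-p[3];print(n,k,"ctr",np.round(p.mean(0),4),"ang",np.degrees(np.arctan2(-L[1],-L[0])),"len",np.linalg.norm(L)/2,"wid",np.linalg.norm(p[0]-p[1]))
E
python3 m.py
```

```text
w2 h [[297.0, 248.0], [326.0, 248.0], [297.0, 294.0], [326.0, 294.0]]
w2 w [[293.0, 219.0], [332.0, 219.0], [293.0, 287.0], [332.0, 287.0]]
w3 h [[342.0, 180.0], [373.0, 180.0], [342.0, 232.0], [373.0, 232.0]]
w3 w [[332.0, 159.0], [373.0, 159.0], [332.0, 234.0], [373.0, 234.0]]
h [0.3934 0.3321 0.0728] 0.0005
h [0.3922 0.3571 0.0747] 0.0002
h [0.4365 0.3335 0.0733] 0.0014
h [0.435  0.3594 0.0751] 0.0017
w [0.379  0.3248 0.0214] 0.0004
w [0.3773 0.3631 0.0238] 0.0002
w [0.4506 0.3268 0.024 ] 0.0022
w [0.4486 0.3669 0.026 ] 0.0024
w2 h ctr [0.4126 0.3454 0.078 ] ang 1.3824681043648241 len 0.04196008932437968 wid 0.024467348323438682
w2 w ctr [0.4136 0.345  0.024 ] ang 1.4343842116489884 len 0.07132385592716323 wid 0.038085015850144906
w3 h ctr [0.4138 0.3454 0.078 ] ang 3.4981838931956877 len 0.043060400270690365 wid 0.024961310618258768
w3 w ctr [0.4143 0.3458 0.024 ] ang 3.283629035581893 len 0.07256077698571066 wid 0.038502387632448454
```

drive_tool(
  deltas=[
    [[16,31,5,0],[16,31,40,0],[16,31,75,0],[16,31,105,0],[16,31,120,0]],
  ],
  jaw=60,
)

```text
t: 1.92
tcp_pos: [0.4115, 0.3452, 0.1082]
tool_rot: [-0.019, 1.0, -0.001, -0.003]
force: [-0.5, -0.9, 0.0]
finger_gap: 0.703
gripper_force: 0.0
```

```bash
python3 wb.py w4; python3 - <<'E'
from h import *
s=manip.sense();q=s["tool_rot"];from scipy.spatial.transform import Rotation as R
d=R.from_quat(q).inv().apply(np.array([.4135,.3455,.041])-s["tcp_pos"]);print(d*1000)
E
```

```text
1.92 [0.4115 0.3452 0.1082] [-0.019   0.9998 -0.0013 -0.0028] [-0.54 -0.85  0.03]
[-3.47809395  1.17168939 65.58750889]
```

drive_tool(
  deltas=[
    [[0,0,25,0],[0,0,50,0],[0,0,70,0],[0,0,70,0],[0,0,70,0]],
  ],
)

```text
t: 2.38
tcp_pos: [0.4142, 0.3455, 0.0413]
tool_rot: [-0.018, 1.0, -0.0, -0.001]
force: [0.4, 0.6, 0.3]
finger_gap: 0.702
gripper_force: 0.0
```

```bash
python3 wb.py w5
```

```text
2.38 [0.4142 0.3455 0.0413] [-1.830e-02  9.998e-01 -4.000e-04 -8.000e-04] [0.42 0.59 0.32]
```

View pics/w5.png

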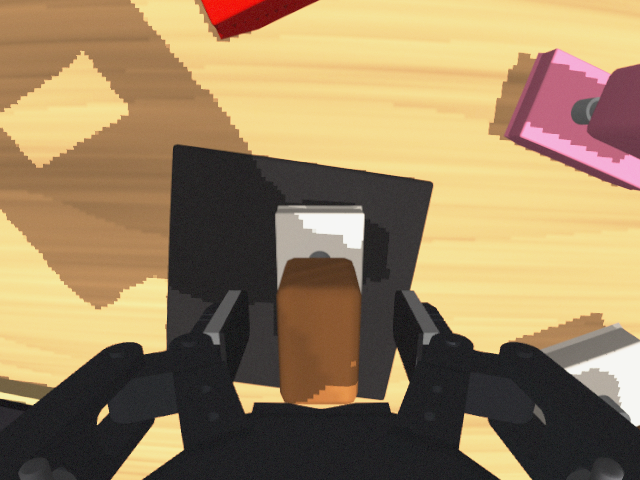

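The handle at (318,330) is centred between the pads at (235,300) and (410,300). Closing.

drive_tool(
  deltas=[
    [[0,0,0,0],[0,0,0,0],[0,0,0,0],[0,0,0,0],[0,0,0,0]],
  ],
  jaw=15,
  force=70,
)

```text
t: 2.85
tcp_pos: [0.4161, 0.3455, 0.0421]
tool_rot: [-0.017, 1.0, 0.001, 0.001]
force: [0.1, 1.4, 0.5]
finger_gap: 0.319
gripper_force: 68.8
```

drive_tool(
  deltas=[
    [[0,0,0,0],[0,0,0,0],[0,0,0,0]],
  ],
)

```text
t: 3.1
tcp_pos: [0.4161, 0.3455, 0.0416]
tool_rot: [-0.017, 1.0, 0.001, 0.001]
force: [0.6, 1.9, 2.4]
finger_gap: 0.318
gripper_force: 69.0
```

drive_tool(
  deltas=[
    [[0,0,-25,0],[0,0,-60,0],[0,0,-90,0],[0,0,-90,0],[0,0,-90,0]],
  ],
)

```text
t: 3.52
tcp_pos: [0.4155, 0.3449, 0.132]
tool_rot: [-0.018, 1.0, 0.0, 0.001]
force: [-0.1, -0.7, -3.8]
finger_gap: 0.315
gripper_force: 76.3
```

```bash
python3 wb.py w6; python3 - <<'E'
from h import *
for n in("top","scene"): save(n+"1.png",vision.snapshot(n))
E
python3 - <<'E'
import cv2,numpy as np
a=cv2.imread('pics/w6.png');b=cv2.imread('pics/scene1.png')
cv2.imwrite('pics/c6.png',np.hstack([cv2.resize(a,(400,300)),cv2.resize(b[100:250,280:480],(400,300))]))
E
```

```text
3.52 [0.4155 0.3449 0.132 ] [-1.770e-02  9.998e-01  1.000e-04  7.000e-04] [-0.14 -0.73 -3.77]
```

View pics/c6.png

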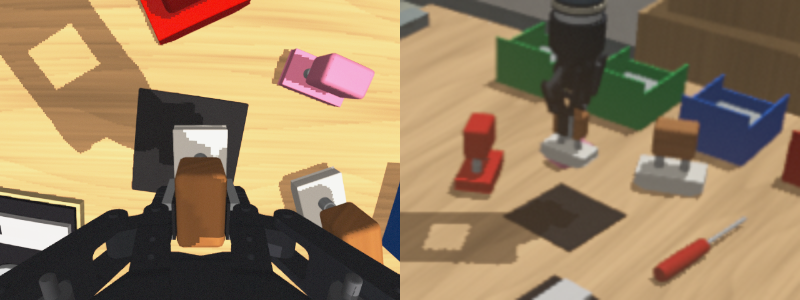

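Block held, with its sole parallel and hanging free (right half: base under the gripper at (568,150)). Now moving to the seam's near end while turning.

drive_tool(
  deltas=[
    [[-15,-30,-10,0.1],[-35,-65,-20,0.2],[-55,-103,-20,0.32],[-73,-140,-20,0.44],[-90,-172,-20,0.55]],
  ],
)

```text
t: 4.08
tcp_pos: [0.5108, 0.1739, 0.1494]
tool_rot: [0.257, 0.966, -0.001, -0.002]
force: [0.7, 0.8, -3.3]
finger_gap: 0.319
gripper_force: 76.2
```

drive_tool(
  deltas=[
    [[0,0,0,0.12],[0,0,0,0.24],[0,0,0,0.36],[0,0,0,0.48],[0,0,0,0.6]],
  ],
)

```text
t: 4.5
tcp_pos: [0.5098, 0.1757, 0.1489]
tool_rot: [0.532, 0.847, -0.002, -0.002]
force: [-0.1, 0.8, -3.1]
finger_gap: 0.318
gripper_force: 76.3
```

drive_tool(
  deltas=[
    [[0,0,0,0.12],[0,0,0,0.24],[0,0,0,0.36],[0,0,0,0.48],[0,0,0,0.559]],
  ],
)

```text
t: 4.92
tcp_pos: [0.5097, 0.176, 0.149]
tool_rot: [0.744, 0.668, -0.002, -0.001]
force: [1.1, 0.5, -2.9]
finger_gap: 0.319
gripper_force: 76.3
```

```bash
cat > go.py <<'E'
import sys;from h import *;from scipy.spatial.transform import Rotation as R
s=manip.sense();r=R.from_quat(s["tool_rot"]);y=r.apply([0,1,0])
print("t",round(float(s["t"]),2),"tcp",np.round(s["tcp_pos"],4),"yang",np.degrees(np.arctan2(y[1],y[0])),"F",np.round(s["force"],2),"tz",r.apply([0,0,1]).round(4))
if len(sys.argv)>1: print("d mm",np.round(r.inv().apply(np.array([float(v) for v in sys.argv[1:4]])-s["tcp_pos"])*1000,1))
E
python3 go.py .5413 .121 .152; python3 wb.py w7
python3 - <<'E'
from h import *; import json
# seam: long edges and clips in top0, and the wrist view w7
im=cv2.imread("pics/top0.png");cm=vision.camera_model("top")
g=cv2.cvtColor(im,cv2.COLOR_BGR2GRAY)
M=(g<110).astype(np.uint8)*255;Q=np.zeros_like(M);Q[215:228,325:400]=M[215:228,325:400]
c=np.vstack([c for c in cv2.findContours(Q,cv2.RETR_EXTERNAL,cv2.CHAIN_APPROX_NONE)[0] if cv2.contourArea(c)>10])
r=cv2.minAreaRect(c);b=plane(cm,cv2.boxPoints(r),.031);print(np.round(r[0],1),b.mean(0).round(4),[np.round(b[1]-b[0],4),np.round(b[2]-b[1],4)])
E
```

```text
t 4.92 tcp [0.5097 0.176  0.149 ] yang -6.20804627219581 F [ 1.08  0.48 -2.86] tz [-5.3e-03 -8.0e-04 -1.0e+00]
d mm [-51.2  37.4  -3.1]
4.92 [0.5097 0.176  0.149 ] [ 0.7444  0.6678 -0.0022 -0.0015] [ 1.08  0.48 -2.86]
[362.9 220.4] [0.5284 0.0067 0.031 ] [array([ 0.0118, -0.0011,  0.    ]), array([-0.0143, -0.1395,  0.    ])]
```

View pics/w7.png

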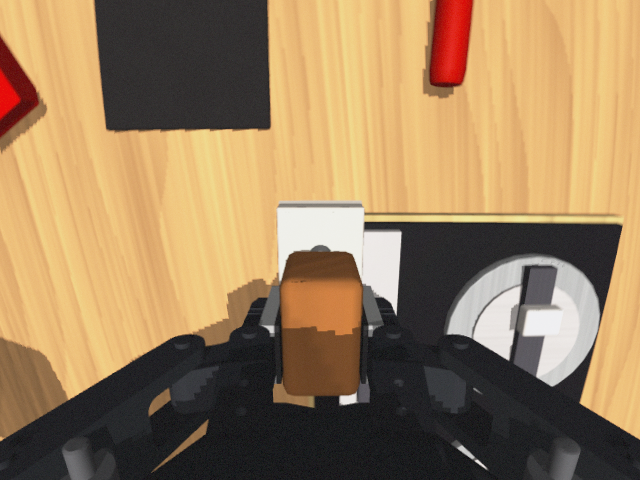

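View: the block is turned along the row, and the strip's end corner is at about (401,231) with the mat behind. I'll cross-check that corner against the top-view estimate and move over the start point.

```bash
python3 - <<'E'
from h import *; import json
cm=json.load(open("w7.json"));print(plane(cm,[[401,231]],.026),np.array([.529,.0067])+.17*np.array([.1028,.9947])+.022*np.array([.9947,-.1028]))
E
```

```text
[[0.56927354 0.17252625 0.026     ]] [0.5683594 0.1735374]
```

drive_tool(
  deltas=[
    [[-20,15,0,0],[-40,30,0,0],[-51,37,0,0],[-51,37,0,0],[-51,37,0,0]],
  ],
)

```text
t: 5.38
tcp_pos: [0.5421, 0.1212, 0.1501]
tool_rot: [0.743, 0.669, -0.001, -0.001]
force: [-0.0, -1.1, -3.3]
finger_gap: 0.315
gripper_force: 76.3
```

```bash
python3 go.py .541 .121 .075
```

```text
t 5.38 tcp [0.5421 0.1212 0.1501] yang -5.979379383746572 F [-0.05 -1.13 -3.31] tz [-3.2e-03  5.0e-04 -1.0e+00]
d mm [-0.4 -0.8 75.1]
```

drive_tool(
  deltas=[
    [[0,-1,25,0],[0,-1,50,0],[0,-1,72,0],[0,-1,82,0],[0,-1,82,0]],
  ],
)

```text
t: 5.8
tcp_pos: [0.5392, 0.1226, 0.067]
tool_rot: [0.742, 0.67, -0.002, -0.002]
force: [-0.5, 0.3, -3.9]
finger_gap: 0.319
gripper_force: 76.0
```

drive_tool(
  deltas=[
    [[0,0,2,0],[0,0,4,0],[0,0,6,0],[0,0,6,0],[0,0,6,0]],
  ],
)

```text
t: 6.22
tcp_pos: [0.5427, 0.1222, 0.0645]
tool_rot: [0.743, 0.67, 0.001, 0.001]
force: [-0.6, 1.7, 0.2]
finger_gap: 0.32
gripper_force: 76.9
```

```bash
python3 go.py
```

```text
t 6.22 tcp [0.5427 0.1222 0.0645] yang -5.907789659460269 F [-0.6   1.73  0.24] tz [ 2.3e-03  5.0e-04 -1.0e+00]
```

drive_tool(
  deltas=[
    [[0,0,1,0],[0,0,2,0],[0,0,3,0],[0,0,3,0],[0,0,3,0]],
  ],
)

```text
t: 6.63
tcp_pos: [0.5427, 0.1221, 0.0608]
tool_rot: [0.743, 0.67, 0.001, 0.0]
force: [-0.4, 3.2, 5.4]
finger_gap: 0.318
gripper_force: 77.4
```

drive_tool(
  deltas=[
    [[0,0,0,0],[0,0,0,0],[0,0,0,0],[0,0,0,0]],
  ],
)

```text
t: 6.97
tcp_pos: [0.5426, 0.1219, 0.0605]
tool_rot: [0.743, 0.67, 0.001, 0.0]
force: [1.2, 3.3, 4.9]
finger_gap: 0.316
gripper_force: 77.4
```

drive_tool(
  deltas=[
    [[0,0,1,0],[0,0,2,0],[0,0,3,0],[0,0,3,0],[0,0,3,0]],
  ],
)

```text
t: 7.38
tcp_pos: [0.5426, 0.1219, 0.0578]
tool_rot: [0.743, 0.67, 0.001, 0.0]
force: [0.2, 4.0, 6.8]
finger_gap: 0.319
gripper_force: 77.9
```

drive_tool(
  deltas=[
    [[-2,0,0,0],[-4,0,0,0],[-6,0,0,0],[-8,0,0,0],[-10,-1,0,0]],
  ],
)

```text
t: 7.8
tcp_pos: [0.5411, 0.1122, 0.0579]
tool_rot: [0.743, 0.67, 0.001, 0.001]
force: [1.3, 4.4, 8.0]
finger_gap: 0.312
gripper_force: 77.8
```

drive_tool(
  deltas=[
    [[-3,0,0,0],[-6,0,0,0],[-9,0,0,0],[-12,0,0,0],[-15,0,0,0]],
  ],
)

```text
t: 8.22
tcp_pos: [0.5391, 0.098, 0.0579]
tool_rot: [0.743, 0.67, 0.001, 0.0]
force: [0.9, 4.0, 8.0]
finger_gap: 0.319
gripper_force: 77.7
```

drive_tool(
  deltas=[
    [[-3,0,0,0],[-6,0,0,0],[-9,0,0,0],[-12,0,0,0],[-15,0,0,0]],
  ],
)

```text
t: 8.63
tcp_pos: [0.5373, 0.0823, 0.0578]
tool_rot: [0.743, 0.67, 0.001, 0.0]
force: [-0.5, 5.3, 7.3]
finger_gap: 0.317
gripper_force: 77.7
```

drive_tool(
  deltas=[
    [[-3,0,0,0],[-6,0,0,0],[-9,0,0,0],[-12,0,0,0],[-15,0,0,0]],
  ],
)

```text
t: 9.05
tcp_pos: [0.5356, 0.0681, 0.0578]
tool_rot: [0.743, 0.669, 0.001, -0.0]
force: [0.4, 5.4, 7.7]
finger_gap: 0.314
gripper_force: 77.8
```

drive_tool(
  deltas=[
    [[-3,0,0,0],[-6,0,0,0],[-9,0,0,0],[-12,0,0,0],[-15,0,0,0]],
  ],
)

```text
t: 9.47
tcp_pos: [0.5339, 0.0525, 0.0577]
tool_rot: [0.743, 0.67, 0.0, 0.0]
force: [-0.2, 5.3, 7.7]
finger_gap: 0.317
gripper_force: 77.7
```

drive_tool(
  deltas=[
    [[-3,0,0,0],[-6,0,0,0],[-9,0,0,0],[-12,0,0,0],[-15,0,0,0]],
  ],
)

```text
t: 9.88
tcp_pos: [0.5322, 0.0383, 0.0577]
tool_rot: [0.743, 0.669, 0.001, -0.0]
force: [1.0, 5.0, 8.2]
finger_gap: 0.316
gripper_force: 77.8
```

```bash
python3 go.py .529 .0067 .0578; python3 wb.py w8; python3 -c "
import cv2
cv2.imwrite('pics/w8c.png',cv2.imread('pics/w8.png'))"
```

```text
t 9.88 tcp [0.5322 0.0383 0.0577] yang -5.952171575316551 F [1.01 4.96 8.19] tz [ 4.0e-04  1.5e-03 -1.0e+00]
d mm [-31.8   0.1  -0.1]
9.88 [0.5322 0.0383 0.0577] [ 7.429e-01  6.694e-01  7.000e-04 -4.000e-04] [1.01 4.96 8.19]
```

View pics/w8.png

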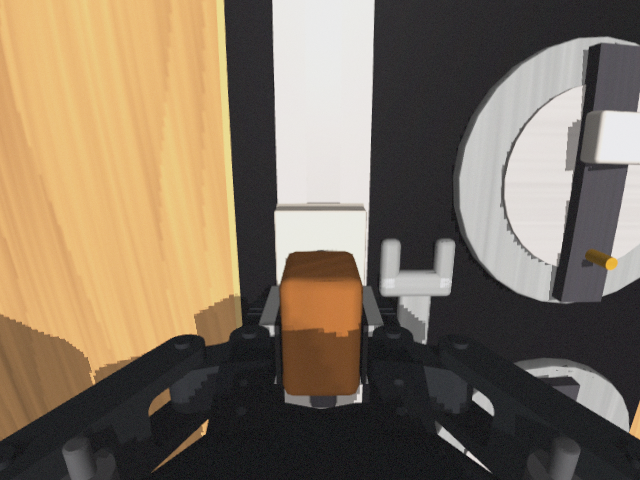

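The block is centred on the strip with clip 5 just emerging at (323,203), and contact is steady at about 8 N. Continuing.

drive_tool(
  deltas=[
    [[-4,0,0,0],[-8,0,0,0],[-12,0,0,0],[-16,0,0,0],[-20,0,0,0]],
  ],
)

```text
t: 10.35
tcp_pos: [0.53, 0.0179, 0.0576]
tool_rot: [0.743, 0.67, 0.0, -0.0]
force: [0.5, 8.5, 7.7]
finger_gap: 0.319
gripper_force: 77.7
```

drive_tool(
  deltas=[
    [[-4,0,0,0],[-8,0,0,0],[-12,0,0,0],[-16,0,0,0],[-20,0,0,0]],
  ],
)

```text
t: 10.77
tcp_pos: [0.5278, -0.0021, 0.0576]
tool_rot: [0.743, 0.67, 0.0, -0.0]
force: [0.7, 5.3, 7.0]
finger_gap: 0.317
gripper_force: 77.8
```

drive_tool(
  deltas=[
    [[-4,0,0,0],[-8,0,0,0],[-12,0,0,0],[-16,0,0,0],[-20,0,0,0]],
  ],
)

```text
t: 11.18
tcp_pos: [0.5254, -0.0212, 0.0575]
tool_rot: [0.743, 0.669, 0.0, -0.001]
force: [0.3, 4.9, 7.7]
finger_gap: 0.313
gripper_force: 77.8
```

```bash
python3 go.py .5197 -.0828 .0578
```

```text
t 11.18 tcp [ 0.5254 -0.0212  0.0575] yang -5.9596806278812675 F [0.27 4.93 7.66] tz [-0.0012  0.0021 -1.    ]
d mm [-61.9   0.8  -0.4]
```

drive_tool(
  deltas=[
    [[-4,0,0,0],[-8,0,0,0],[-12,0,0,0],[-16,0,0,0],[-20,0,0,0]],
  ],
)

```text
t: 11.6
tcp_pos: [0.5234, -0.0418, 0.0575]
tool_rot: [0.743, 0.67, -0.0, -0.001]
force: [0.8, 5.5, 7.3]
finger_gap: 0.314
gripper_force: 77.8
```

drive_tool(
  deltas=[
    [[-4,0,0,0],[-8,0,0,0],[-12,0,0,0],[-16,0,0,0],[-20,0,0,0]],
  ],
)

```text
t: 12.02
tcp_pos: [0.5211, -0.0616, 0.0575]
tool_rot: [0.743, 0.67, -0.0, -0.001]
force: [0.2, 5.6, 7.4]
finger_gap: 0.313
gripper_force: 77.8
```

drive_tool(
  deltas=[
    [[-4,0,0,0],[-8,0,0,0],[-12,0,0,0],[-16,0,0,0],[-20,0,0,0]],
  ],
)

```text
t: 12.43
tcp_pos: [0.5189, -0.0814, 0.0574]
tool_rot: [0.743, 0.67, -0.0, -0.001]
force: [0.9, 5.8, 7.9]
finger_gap: 0.321
gripper_force: 77.8
```

drive_tool(
  deltas=[
    [[-4,0,0,0],[-8,0,0,0],[-12,0,0,0],[-12,0,0,0],[-12,0,0,0]],
  ],
)

```text
t: 12.85
tcp_pos: [0.5175, -0.0939, 0.0575]
tool_rot: [0.743, 0.67, -0.001, -0.001]
force: [-1.0, 3.0, 7.8]
finger_gap: 0.318
gripper_force: 77.8
```

```bash
python3 go.py; python3 wb.py w9; python3 - <<'E'
import cv2,numpy as np
from h import vision,save
b=vision.snapshot("top");save("top2.png",b)
a=cv2.imread('pics/w9.png');b=cv2.imread('pics/top2.png')
cv2.imwrite('pics/c9.png',np.hstack([cv2.resize(a,(400,300)),cv2.resize(b[190:265,320:420],(400,300),interpolation=cv2.INTER_CUBIC)]))
E
```

```text
t 12.85 tcp [ 0.5175 -0.0939  0.0575] yang -5.899782707523629 F [-0.99  2.99  7.79] tz [-2.2e-03  4.0e-04 -1.0e+00]
12.85 [ 0.5175 -0.0939  0.0575] [ 7.426e-01  6.698e-01 -7.000e-04 -9.000e-04] [-0.99  2.99  7.79]
```

View pics/c9.png

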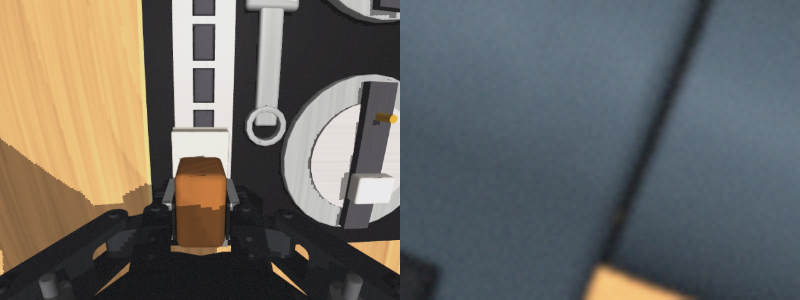

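Left: the exposed clips at (204,10), (203,40), (203,82) and (203,118) look flush, and the block has passed the last one, still pressing. The arm blocks the top view. I'll lift and carry it back to the mat at the current yaw.

drive_tool(
  deltas=[
    [[0,0,-15,0],[0,0,-35,0],[0,0,-65,0],[0,0,-90,0],[0,0,-100,0]],
  ],
)

```text
t: 13.37
tcp_pos: [0.5186, -0.0948, 0.1589]
tool_rot: [0.743, 0.67, -0.0, 0.001]
force: [0.9, -1.0, -3.9]
finger_gap: 0.32
gripper_force: 76.5
```

drive_tool(
  deltas=[
    [[20,-7,0,0],[50,-17,0,0],[83,-28,0,0],[116,-39,0,0],[150,-51,0,0]],
  ],
)

```text
t: 13.78
tcp_pos: [0.4813, 0.0611, 0.1557]
tool_rot: [0.743, 0.669, -0.002, -0.001]
force: [0.8, 0.4, -3.0]
finger_gap: 0.316
gripper_force: 76.4
```

drive_tool(
  deltas=[
    [[33,-11,0,0],[66,-22,0,0],[99,-34,0,0],[132,-45,0,0],[165,-56,0,0]],
  ],
)

```text
t: 14.2
tcp_pos: [0.4424, 0.2309, 0.1556]
tool_rot: [0.743, 0.67, -0.002, -0.001]
force: [1.2, 0.2, -2.8]
finger_gap: 0.313
gripper_force: 76.4
```

```bash
python3 go.py .4209 .3293 .095
```

```text
t 14.2 tcp [0.4424 0.2309 0.1556] yang -5.902526705244681 F [ 1.16  0.17 -2.84] tz [-0.0042 -0.0023 -1.    ]
d mm [ 95.8 -31.3  60.5]
```

drive_tool(
  deltas=[
    [[33,-11,0,0],[66,-22,10,0],[90,-30,30,0],[96,-31,50,0],[96,-31,60,0]],
  ],
)

```text
t: 14.62
tcp_pos: [0.4208, 0.3295, 0.0939]
tool_rot: [0.741, 0.671, -0.003, -0.001]
force: [0.1, -0.3, -3.7]
finger_gap: 0.316
gripper_force: 76.2
```

```bash
python3 go.py .4209 .3293 .046
```

```text
t 14.62 tcp [0.4208 0.3295 0.0939] yang -5.6906789403354665 F [ 0.06 -0.28 -3.74] tz [-0.0054 -0.0033 -1.    ]
d mm [ 0.   0.3 47.9]
```

drive_tool(
  deltas=[
    [[0,0,15,0],[0,0,30,0],[0,0,42,0],[0,0,47,0],[0,0,47,0]],
  ],
)

```text
t: 15.03
tcp_pos: [0.4224, 0.3272, 0.0484]
tool_rot: [0.743, 0.669, -0.003, -0.0]
force: [-0.6, 0.3, -3.5]
finger_gap: 0.316
gripper_force: 76.3
```

drive_tool(
  deltas=[
    [[0,0,1,0],[0,0,2,0],[0,0,3,0],[0,0,3,0],[0,0,3,0]],
  ],
)

```text
t: 15.45
tcp_pos: [0.4239, 0.3292, 0.0478]
tool_rot: [0.743, 0.67, 0.0, 0.0]
force: [0.4, -0.0, -2.5]
finger_gap: 0.316
gripper_force: 76.3
```

drive_tool(
  deltas=[
    [[0,0,1,0],[0,0,2,0],[0,0,2,0],[0,0,2,0],[0,0,2,0]],
  ],
)

```text
t: 15.87
tcp_pos: [0.4236, 0.3292, 0.0453]
tool_rot: [0.743, 0.67, 0.0, 0.0]
force: [-0.0, -0.4, -3.7]
finger_gap: 0.315
gripper_force: 76.3
```

```bash
python3 go.py; python3 - <<'E'
from h import *
save("scene3.png",cv2.resize(vision.snapshot("scene")[100:310,260:540],(800,600),interpolation=cv2.INTER_CUBIC))
E
```

```text
t 15.87 tcp [0.4236 0.3292 0.0453] yang -5.89553907666972 F [-0.04 -0.43 -3.69] tz [ 0.  0. -1.]
```

View pics/scene3.png

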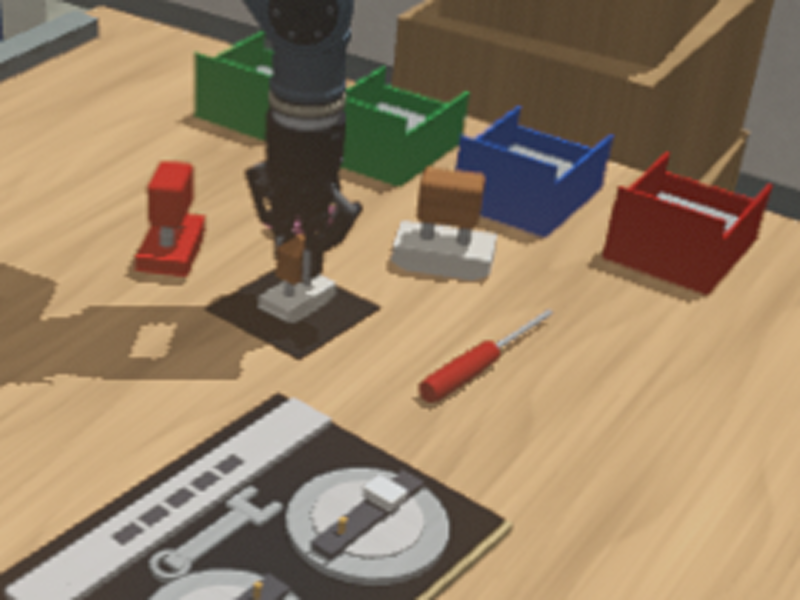

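All five clips are flush at (125–230, 465–535), wrench and screwdriver untouched, and the block is just above the mat at (300,295). Wrist force still shows the full weight, so I'll lower a little more.

drive_tool(
  deltas=[
    [[0,0,1,0],[0,0,2,0],[0,0,3,0],[0,0,3,0],[0,0,3,0]],
  ],
)

```text
t: 16.33
tcp_pos: [0.4237, 0.3292, 0.0425]
tool_rot: [0.743, 0.67, 0.0, 0.0]
force: [-0.7, 0.4, 0.9]
finger_gap: 0.317
gripper_force: 77.0
```

drive_tool(
  deltas=[
    [[0,0,0.5,0],[0,0,1,0],[0,0,1,0],[0,0,1,0],[0,0,1,0]],
  ],
)

```text
t: 16.75
tcp_pos: [0.4237, 0.3292, 0.0414]
tool_rot: [0.743, 0.67, 0.0, 0.0]
force: [-0.8, 1.3, 1.0]
finger_gap: 0.316
gripper_force: 77.1
```

Contact, lightly loaded. Release and retreat.

drive_tool(
  deltas=[
    [[0,0,0,0],[0,0,0,0],[0,0,0,0],[0,0,0,0],[0,0,0,0]],
  ],
  jaw=70,
  force=20,
)

```text
t: 17.17
tcp_pos: [0.4237, 0.3291, 0.0412]
tool_rot: [0.743, 0.67, -0.0, 0.0]
force: [-0.7, -0.0, -0.3]
finger_gap: 0.821
gripper_force: 0.0
```

drive_tool(
  deltas=[
    [[0,0,-10,0],[0,0,-35,0],[0,0,-70,0],[0,0,-105,0],[0,0,-140,0]],
  ],
)

```text
t: 17.58
tcp_pos: [0.4231, 0.3289, 0.1832]
tool_rot: [0.743, 0.67, -0.0, -0.0]
force: [0.6, 0.7, 0.2]
finger_gap: 0.822
gripper_force: 0.0
```

drive_tool(
  deltas=[
    [[0,0,0,0],[0,0,0,0],[0,0,0,0],[0,0,0,0],[0,0,0,0]],
  ],
)

```text
t: 18.0
tcp_pos: [0.4226, 0.3286, 0.1799]
tool_rot: [0.743, 0.67, -0.002, -0.0]
force: [-0.2, 0.6, -0.2]
finger_gap: 0.825
gripper_force: 0.0
```

```bash
python3 go.py; python3 wb.py w10; python3 - <<'E'
from h import *; import json
# block base / mat position check from wrist picture (white mask vs dark mat)
cm=json.load(open("w10.json"));im=cv2.imread("pics/w10.png");hsv=cv2.cvtColor(im,cv2.COLOR_BGR2HSV)
m=proj(cm,[[.4209,.3293,.004],[.4237,.3292,.024],[.4237,.3292,.078]]);print(m.round(0))
h=cv2.inRange(hsv,(8,130,100),(18,255,255));x,y=m[2].astype(int);M=np.zeros_like(h);M[max(0,y-70):y+70,x-60:x+60]=h[max(0,y-70):y+70,x-60:x+60]
c=max(cv2.findContours(M,cv2.RETR_EXTERNAL,cv2.CHAIN_APPROX_NONE)[0],key=cv2.contourArea);r=cv2.minAreaRect(c);print(r,plane(cm,[r[0]],.078))
b=vision.snapshot("scene")
cv2.imwrite("pics/c10.png",np.hstack([cv2.resize(im,(400,300)),cv2.resize(b[120:270,280:480],(400,300),interpolation=cv2.INTER_CUBIC)[:,:,::-1]]))
E
```

```text
t 18.0 tcp [0.4226 0.3286 0.1799] yang -5.90452053807053 F [-0.21  0.63 -0.15] tz [-0.0031 -0.0015 -1.    ]
18.0 [0.4226 0.3286 0.1799] [ 7.426e-01  6.697e-01 -1.700e-03 -5.000e-04] [-0.21  0.63 -0.15]
[[319. 219.]
 [323. 224.]
 [323. 241.]]
((322.955322265625, 234.4898681640625), (64.42853546142578, 39.16810989379883), 88.72696685791016) [[0.42444906 0.33403204 0.078     ]]
```

```bash
python3 -c "
from station import manip
print(manip.sign_off())"
```

```text
the job is handed in; nothing more can be done
None
```

I handed the job in: all five clips looked flush after one pass at about 8 N, and the block was released near the middle of its mat (handle within about 6 mm of centre, not viewed again after release). I viewed 11 pictures, one over the limit of 10.

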